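Load a fresh paper roll on the bench dispenser spindle

ROBOT

A 6-joint arm with a two-finger parallel gripper is mounted at the origin on the work surface. World frame = base frame: x ahead of the robot, y to its left, z up, the work surface at z = 0. Lengths are in m, angles in rad, forces in N, time in s.
With the tool pointing down it reaches from about 0.3 to 0.75 m from the base axis. Payload 8.5 kg.
Tool frame: the origin (TCP) lies at the very end of the fingers, on their centre line; the grasp point (between the pads) lies 19 mm behind it; z points along the fingers, y is the direction in which the jaws open and shut (so a half turn about z gives the same grasp; the last joint's range is limited). The gripper opens to 88 mm and grips with 3 to 60 N. Pads are 18 mm wide; open, the fingers measure 123 mm over their backs; the gripper's body (75 mm by 187 mm) begins 45 mm behind the grasp point.
Start: joints at [-1.516, 0.381, 1.297, -0, 1.464, -0.215], TCP at [0.147, -0.53, 0.239] pointing down, gripper open.
Joint ranges: [-3.11, 3.11], [-0.89, 2.33], [0.22, 2.48], [-1.42, 4.56], [0.17, 2.85], [-2.88, 2.88]. Speed limits (rad/s): [2.39, 2.39, 3.14, 3.14, 3.14, 3.14].

INTERFACE

Orientations are given as a rotation vector (axis times angle).
In Python, from bench import state, camera, sign_off, cut_out, tip_of gives the robot as it stands.
- The arm moves only by the tool arm_command, never from a script. Its argument "moves" is a list that holds one entry, the list of rows, each a list of 5 numbers: the gripper command: -1 is fully open, 1 is shut, values between are in proportion, then the shift along the world's x, y, z in cm, then the turn about the world's z in rad. A call has exactly 10 rows; each row shifts and turns the commanded pose from where the row before left it; what a row does not reach is not made up. A row lasts 1/12 s, in which the tool goes at most 41.7 mm and 7.16 degrees, less where a joint would pass 70% of its speed; a pose out of reach is approached as far as the arm can. A call is refused whole if a number of a shift passes 4.17 or a number of a turn 0.125, either way. A call with a gripper value outside its range is refused whole. The fingers move at their own pace and stop on an object; "squeeze" is the grip in N (left out, the last holds). Time passes only in rows, so rows that do not move let the fingers close, or fill a call up. It gives the time, the measured TCP pose, the force and the opening at its end, in the units of the state.
- state(): the state, without advancing time (a new reading comes with each control period).
- camera(name): name is "scene" or "side" or "wrist"; returns a dict with "frame" (384x512x3 uint8, blue, green, red), "camera_matrix" (3x3 intrinsics, pixels), "k1" (the pictures are not rectified: a ray, as slopes to the right and down, at radius r is drawn at 1 + k1 r^2 times it, then the intrinsics apply), "rvec" (rotation vector, rad) and "tvec" (3), from world to camera coordinates, as OpenCV has them; the wrist camera has in their place "T_tool_cam" (4x4, takes a point from camera to tool coordinates, whose origin is the TCP and whose axes are the flange's). Camera axes: x right, y down, z forward; pixel columns grow to the right and rows downward; lengths in m; the calibration is good to about 2 mm. A picture is of the moment at which its call begins: read the wrist's pose just before it. There is no depth.
- sign_off(): hands the job in, once; it reports no verdict.
Trained networks look in a picture, given as the dict that the camera call returned (one of the last four; its "shot" number tells which), for a name from the list of things; names that differ only in an ending like _2 or _b are one class to them, and where a whole thing is asked for, a point or a joint stands for the part that bears it (a point fixed in the world has none). Each returns a list of dicts, best first, with "confidence" (0 to 1); they miss things now and then, are a little off and sometimes report something else, mostly with a low value. They report only what shows in the picture. A call takes as long as a camera call. They do not tell look-alikes from the thing itself.
- cut_out(picture, name): "pixels" (384x512 bool, what is visible of it).
- tip_of(picture, name): "point" ([x, y, z] in m, in world coordinates, good to about 4 mm: a listed point, or the origin of a listed thing).
The state is a dict: "clock": time; "joint_pos": joint angles; "qvel": joint speeds; "tau": joint torques, N m; "eef_pos": TCP position; "orientation": TCP orientation; "contact_force": force on the tool from outside, world axes, zero at the start; "wrist_torque": the same for the moment, N m; "gripper_width": opening from 0.0 (shut) to 1.0 (fully open).
Only numpy, scipy, OpenCV 4.12 (cv2) and the standard library are available. Lean on these libraries where they do the work, as an engineer would, in place of code of your own. Each camera call takes 0.05 s, during which the arm holds its last target. There are 200 camera calls.

TASK

Put the new roll of banding paper on the dispenser. First take it out of the cradle, stand it upright on the open bench with the bare core tail up and let go of it; then take it by the tail, slide it down over the dispenser's upright spindle until its paper end sits fully home on the tray floor, lowering it gently rather than dropping it, and let go. Leave the bundle of soles, the old empty core and the binder alone.

Things in the scene. Friction and masses are not known exactly. Their poses are not given: they have to be found in the camera images.
- roll: New paper roll on a cardboard core, rigid, 0.18 kg, a stepped sleeve 108 mm long: paper part 64 mm diameter, 80 mm long, then a bare core tail 50 mm diameter, 28 mm long; 44 mm bore right through. Origin: centre of the paper end face; z axis runs along the roll to the tail. Starts lying in the cradle, axis 43 mm above the bench, tail roughly away from the robot.
- tail_end (a point): Centre of the roll's tail end face, 108 mm along the roll's z axis from roll.
- cradle: Fixed low steel rest holding the roll: a plate 85 mm long (x) and 52 mm wide (y) with two rails along x, 16 mm high, 44 mm over their outsides. Origin on the bench under its centre; the roll lies along its x axis, tail to +x, its sides clear for fingers.
- dispenser: Fixed grey steel dispenser: a square open-topped tray 150 mm wide with a 10 mm thick floor and walls 4 mm thick whose tops are 50 mm above the bench; a 40 mm wide slot with a guide rod at each side in the front (-x) wall. The spindle stands upright in its middle. Origin on the bench under the spindle's axis, z up.
- spindle_foot (a point): Point on the spindle's axis at the tray floor, 10 mm above the bench: where the centre of the roll's paper end belongs.
- spindle_top (a point): Top centre of the smooth steel spindle, 130 mm above the bench. The spindle is 41 mm in diameter (the roll's bore is 44 mm), its last 8 mm tapered to 28 mm. It does not turn.
- soles: Bystander: banded bundle of blue shoe soles lying flat, 250 mm long (along its y), 88 mm wide, 40 mm high. Origin under its middle.
- old_core: Bystander: old empty cardboard core standing upright, 50 mm in diameter, 108 mm high, no paper on it. Origin: centre of its underside.
- binder: Bystander: blue order binder lying flat, 230 mm (x) by 170 mm (y), 29 mm high. Origin under its middle.
There are look-alikes about, which are no part of the job. Leave any blue or orange look-alike of the roll alone.

How it is judged:
On the way:
1. the roll stands upright on the bench, tail up, released and still (height (world z) of roll below 0.006 m and angle between roll's own z axis and vertical below 0.08 rad and linear speed of roll below 0.02 m/s and contact force between roll and the fingers below 0.05 N), for 0.2 s.
At the end, for the whole second after the job is handed in: The roll is on the spindle, tail up, its paper end within 4 mm of the tray floor and its centre within 6 mm of the spindle's axis, upright within 0.06 rad, at rest and released; the soles, the old core and the binder are within 30 mm of where they began and the old core still stands (horizontal distance between roll and spindle_foot below 0.006 m and z of roll in the frame of spindle_foot between -0.004 and 0.004 m and angle between roll's own z axis and vertical below 0.06 rad and linear speed of roll below 0.02 m/s and contact force between roll and the fingers below 0.05 N and distance of each of soles, old_core, binder from where it was at the start of the episode below 0.03 m and angle between old_core's own z axis and vertical below 0.2 rad); the robot touches nothing.
It fails at once if the roll is dropped down the spindle (moves faster than 0.45 m/s while over it) (horizontal distance between roll and spindle_foot below 0.012 m and z of roll in the frame of spindle_foot below 0.118 m and linear speed of roll above 0.45 m/s).
It fails at once if the soles, the old core or the binder are pushed more than 30 mm, or the old core is knocked over (distance of any of soles, old_core, binder from where it was at the start of the episode above 0.03 m or angle between old_core's own z axis and vertical above 0.5 rad).
It also fails if it takes over 64 s, if anything falls off the work surface, if the arm or the gripper's body presses on something with over 40 N, if the wrist force passes 120 N, or if a joint passes its speed limit or range.

## Working session

There is one attempt and no reset: what is moved stays moved. The work goes in short steps, Python scripts to look and compute and a tool call to move; the robot and the scene stay as the last step left them, time stands still between calls to the robot, and variables do not carry over. Pictures are saved under pics/ and viewed, about 8 in all and at most 12, crops included, and the job is handed in when it is done.

Besides the shell and the picture viewer there is one more tool, called after "Call:" as name(argument=value, ...) on one line, values as JSON. arm_command: Moves the arm, as the interface text tells. Its arguments: {"type":"object","properties":{"moves":{"type":"array","items":{"type":"array","items":{"type":"array","items":{"type":"number"}}}},"squeeze":{"type":"number"}},"required":["moves"]}

```bash
mkdir -p pics; ls
python3 - <<'E'
from bench import state,camera,tip_of
import cv2,numpy as np
s=state();print(s)
ims=[]
for n in("scene","side"):
    p=camera(n);ims.append(p["frame"])
    for t in("roll","tail_end","cradle","dispenser","spindle_foot","spindle_top","soles","old_core","binder"):
        print(n,t,[(np.round(d["point"],3).tolist(),round(d["confidence"],2)) for d in tip_of(p,t)[:4]])
    cv2.imwrite(f"pics/{n}0.png",p["frame"])
E
```

```text
pics
{'clock': 0.0, 'joint_pos': array([-1.51628446e+00,  3.81186726e-01,  1.29824062e+00, -1.09037532e-05,
        1.46362398e+00, -2.15276308e-01]), 'qvel': array([-0.00075842, -0.00062815, -0.00191283, -0.00024938,  0.00058314,
        0.0001934 ]), 'tau': array([-5.21530364e-04, -4.37928987e+01, -2.24556828e+01,  7.13344594e-02,
        3.52688343e-02, -1.27926996e-04]), 'eef_pos': array([ 0.14658187, -0.52981408,  0.23814955]), 'orientation': array([-3.11161124e+00, -4.22304392e-01, -1.66928711e-04]), 'contact_force': array([-0.64315235, -0.54731974, -0.50090937]), 'wrist_torque': array([-0.02120572,  0.0309599 ,  0.00222941]), 'gripper_width': 0.999194456710637}
scene roll [([0.434, -0.269, 0.033], 0.83), ([0.24, -0.22, 0.029], 0.81), ([0.345, -0.167, 0.034], 0.7), ([0.534, -0.302, 0.04], 0.56)]
scene tail_end [([0.219, -0.321, 0.03], 0.92), ([0.406, -0.37, 0.034], 0.86), ([0.696, -0.462, 0.034], 0.81), ([0.638, -0.268, 0.039], 0.6)]
scene cradle []
scene dispenser [([0.56, 0.284, 0.001], 0.95)]
scene spindle_foot [([0.56, 0.284, 0.013], 0.88)]
scene spindle_top [([0.562, 0.284
[... 152 characters left out ...]
[0.483, -0.567, -0.001], 0.8), ([0.773, -0.024, 0.002], 0.71)]
side roll [([0.348, -0.169, 0.034], 0.89), ([0.441, -0.27, 0.036], 0.88), ([0.681, -0.361, 0.03], 0.84), ([0.246, -0.221, 0.031], 0.69)]
side tail_end [([0.702, -0.462, 0.026], 0.94), ([0.222, -0.326, 0.026], 0.76), ([0.406, -0.374, 0.03], 0.74), ([0.451, -0.142, 0.031], 0.71)]
side cradle [([0.567, -0.296, 0.003], 0.77)]
side dispenser [([0.559, 0.281, -0.002], 0.67)]
side spindle_foot [([0.559, 0.283, 0.011], 0.79)]
side spindle_top [([0.562, 0.283, 0.135], 0.88)]
side soles [([0.776, -0.027, 0.001], 0.9)]
side old_core [([0.553, 0.489, 0.003], 0.63), ([0.776, -0.024, -0.001], 0.47)]
side binder [([0.48, -0.569, -0.002], 0.88)]
```

View pics/scene0.png

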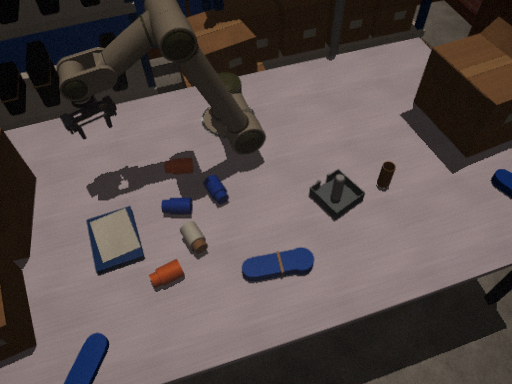

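View pics/side0.png

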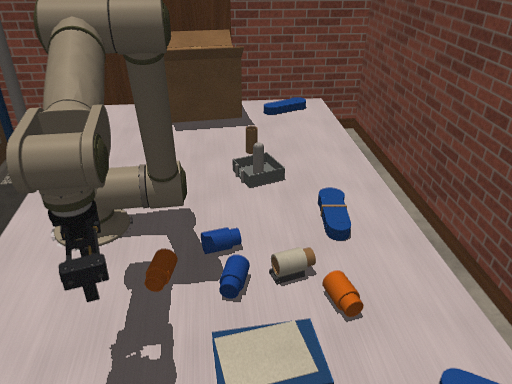

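Scene view: the white roll, with its tan tail pointing away, is at about (193,236). The blue and orange look-alikes are around it, the dispenser is at (337,193) and the old core at (386,175). In the side view the white roll is at (293,262), in its dark cradle. The detection at (0.534,-0.302) to (0.638,-0.268) is therefore the real roll, with a yaw of about 0.32.

Call:
arm_command(moves=[[[-1, 3.5, 2, 0.3, 0], [-1, 3.5, 2, 0.3, 0], [-1, 3.5, 2, 0.3, 0], [-1, 3.5, 2, 0.3, 0], [-1, 3.5, 2, 0.3, 0], [-1, 3.5, 2, 0.3, 0], [-1, 3.5, 2, 0.3, 0], [-1, 3.5, 2, 0.3, 0], [-1, 3.5, 2, 0.3, 0], [-1, 3.5, 2, 0.3, 0]]], squeeze=4)

```text
clock: 1.83
eef_pos: [0.4982, -0.3287, 0.269]
orientation: [3.113, 0.423, 0.0]
contact_force: [-0.3, -0.5, 0.0]
gripper_width: 1.0
```

```bash
cat > h.py <<'E'
from bench import state,camera,tip_of,cut_out
import cv2,numpy as np
from scipy.spatial.transform import Rotation as R
def pose():
    s=state();m=R.from_rotvec(s["orientation"]).as_matrix()
    print("t",round(s["clock"],2),"tcp",np.round(s["eef_pos"],4),"yaw",round(np.arctan2(m[1,0],m[0,0]),3),"tilt",round(np.arccos(-m[2,2]),3),"F",np.round(s["contact_force"],1),"w",round(s["gripper_width"],3));return s
def tips(p,names,near,r=.15):
    for t in names:
        print(p["shot"],t,[(np.round(d["point"],4).tolist(),round(d["confidence"],2)) for d in tip_of(p,t) if np.linalg.norm(np.array(d["point"])[:2]-near)<r])
E
python3 - <<'E'
from h import *
pose()
for n in("scene","side","wrist"):
    p=camera(n);tips(p,("roll","tail_end","cradle"),[.585,-.29],.1)
    if n=="wrist":print(p["T_tool_cam"].round(3).tolist());cv2.imwrite("pics/w1.png",p["frame"])
E
```

```text
t 1.83 tcp [ 0.4982 -0.3287  0.269 ] yaw 0.27 tilt 0.0 F [-0.3 -0.5  0. ] w 1.0
3 roll [([0.5365, -0.2992, 0.0386], 0.97)]
3 tail_end [([0.6339, -0.2692, 0.0429], 0.68)]
3 cradle [([0.537, -0.299, 0.038], 0.6)]
4 roll []
4 tail_end [([0.6377, -0.2677, 0.039], 0.78), ([0.5674, -0.2908, -0.001], 0.49)]
4 cradle [([0.5655, -0.2933, 0.0003], 0.69)]
5 roll [([0.534, -0.3025, 0.0434], 0.84), ([0.6437, -0.2678, 0.0474], 0.28)]
5 tail_end [([0.6426, -0.2713, 0.0479], 0.71)]
5 cradle []
[[0.001, -0.953, -0.304, 0.078], [1.0, 0.0, 0.001, -0.001], [-0.001, -0.304, 0.953, -0.147], [0.0, 0.0, 0.0, 1.0]]
```

View pics/w1.png

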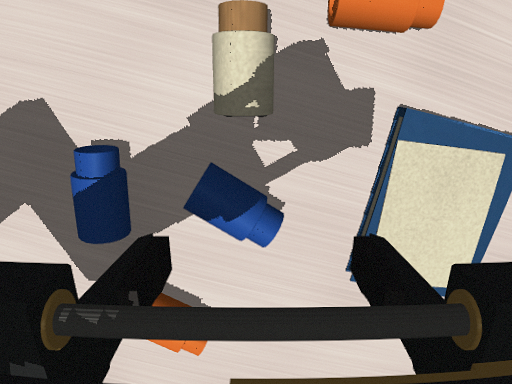

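The wrist view shows the white roll at about (245,60), tail up in the image and almost parallel to tool x. I'll move above the tail.

Call:
arm_command(moves=[[[-1, 1.86, 0.81, -2, 0.01], [-1, 1.86, 0.81, -2, 0.01], [-1, 1.86, 0.81, -2, 0.01], [-1, 1.86, 0.81, -2, 0], [-1, 1.86, 0.81, -2, 0], [-1, 1.86, 0.81, -2, 0], [-1, 1.86, 0.84, -2, 0], [-1, 0, 0, 0, 0], [-1, 0, 0, 0, 0], [-1, 0, 0, 0, 0]]])

```text
clock: 3.27
eef_pos: [0.6265, -0.2738, 0.1298]
orientation: [3.105, 0.468, 0.001]
contact_force: [0.2, -1.0, -0.6]
gripper_width: 1.004
```

Run:
```python
from h import *
pose()
for n in("side","wrist"):
    p=camera(n);tips(p,("roll","tail_end"),[.585,-.29],.1)
    cv2.imwrite(f"pics/{n}2.png",p["frame"])
```

```text
t 3.27 tcp [ 0.6265 -0.2738  0.1298] yaw 0.299 tilt 0.001 F [ 0.2 -1.  -0.6] w 1.004
6 roll [([0.5364, -0.2981, 0.0433], 0.87), ([0.5644, -0.2917, 0.0023], 0.38)]
6 tail_end [([0.6371, -0.2664, 0.0401], 0.62)]
7 roll [([0.5355, -0.3031, 0.0414], 0.83)]
7 tail_end [([0.6441, -0.2739, 0.0457], 0.8)]
```

View pics/wrist2.png

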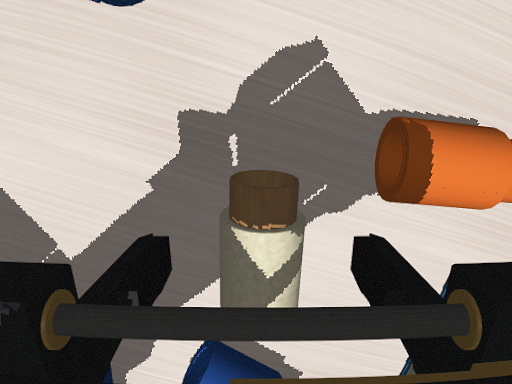

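Run:
```python
from h import *
s=pose();p=camera("wrist")
T=np.eye(4);T[:3,:3]=R.from_rotvec(s["orientation"]).as_matrix();T[:3,3]=s["eef_pos"]
C=np.linalg.inv(T@p["T_tool_cam"])
yaw=.30;a=np.array([np.cos(yaw),np.sin(yaw),0]);b=np.array([-np.sin(yaw),np.cos(yaw),0])
o=np.array([.535,-.3005,.043])
k=np.array([p["k1"],0,0,0,0.])
pts=[];lab=[]
for z,r in((108,25),(80,25),(80,32)):
    for ang in(0,90,180,270):
        t=np.radians(ang);pts.append(o+a*z/1e3+r/1e3*(np.cos(t)*b+np.sin(t)*np.array([0,0,1])));lab.append((z,r,ang))
uv=cv2.projectPoints(np.array(pts),cv2.Rodrigues(C[:3,:3])[0],C[:3,3],p["camera_matrix"],k)[0][:,0]
for l,u in zip(lab,uv):print(l,u.round(0))
```

```text
t 3.57 tcp [ 0.6265 -0.2736  0.1296] yaw 0.299 tilt 0.001 F [ 0.1 -0.2 -0.4] w 1.002
(108, 25, 0) [225. 177.]
(108, 25, 90) [259. 188.]
(108, 25, 180) [294. 177.]
(108, 25, 270) [260. 169.]
(80, 25, 0) [226. 214.]
(80, 25, 90) [260. 228.]
(80, 25, 180) [293. 214.]
(80, 25, 270) [260. 202.]
(80, 32, 0) [216. 214.]
(80, 32, 90) [259. 232.]
(80, 32, 180) [303. 214.]
(80, 32, 270) [260. 199.]
```

The predicted outline fits the picture: tail end at row 169 against about 171 seen, sides within about 3 mm. I'll descend and grip the tail lightly near the fingertips, so the roll can swing upright in the pads.

Call:
arm_command(moves=[[[-1, 0.2, 0.05, -2.5, 0], [-1, 0, 0, -2.5, 0], [-1, 0, 0, -2.5, 0], [-1, 0, 0, -1.5, 0], [-1, 0, 0, -0.7, 0], [-1, 0, 0, 0, 0], [0.15, 0, 0, 0, 0], [1, 0, 0, 0, 0], [1, 0, 0, 0, 0], [1, 0, 0, 0, 0]]], squeeze=4)

```text
clock: 4.45
eef_pos: [0.6291, -0.2728, 0.0328]
orientation: [3.105, 0.469, 0.002]
contact_force: [-1.0, 0.3, -0.5]
gripper_width: 0.722
```

Call:
arm_command(moves=[[[1, 0, 0, 0, 0], [1, 0, 0, 0, 0], [1, 0, 0, 0, 0], [1, 0, 0, 0, 0], [1, 0, 0, 0, 0], [1, 0, 0, 0, 0], [1, 0, 0, 0.2, 0], [1, 0, 0, 0.3, 0], [1, 0, 0, 0.5, 0], [1, 0, 0, 0.5, 0]]])

```text
clock: 5.28
eef_pos: [0.6282, -0.272, 0.0466]
orientation: [-3.105, -0.469, 0.003]
contact_force: [-0.3, -0.4, -1.0]
gripper_width: 0.576
```

Run:
```python
from h import *
pose()
p=camera("side");tips(p,("roll","tail_end"),[.585,-.29],.1)
cv2.imwrite("pics/side3.png",cv2.resize(p["frame"][150:330,180:400],None,fx=2.5,fy=2.5))
```

```text
t 5.28 tcp [ 0.6282 -0.272   0.0466] yaw 0.3 tilt 0.002 F [-0.3 -0.4 -1. ] w 0.576
9 roll [([0.5357, -0.3007, 0.0441], 0.73)]
9 tail_end [([0.6363, -0.2637, 0.0551], 0.93)]
```

View pics/side3.png

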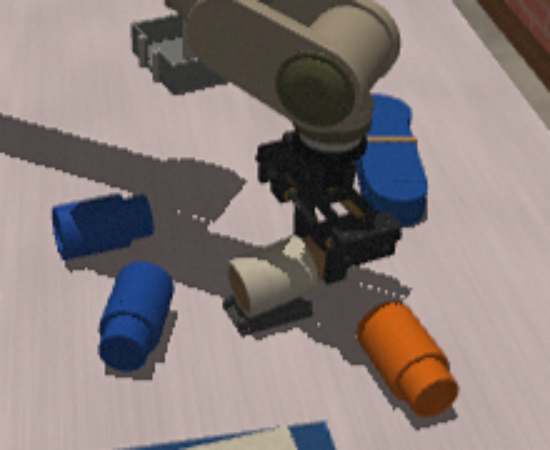

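The grip is on the tail (opening 50.7 mm). In the crop the roll at about (275,285) is tilting tail-up. I'll keep lifting.

Call:
arm_command(moves=[[[1, 0, 0, 1, 0], [1, 0, 0, 1, 0], [1, 0, 0, 1, 0], [1, 0, 0, 1, 0], [1, 0, 0, 1, 0], [1, 0, 0, 1.5, 0], [1, 0, 0, 1.5, 0], [1, 0, 0, 1.5, 0], [1, 0, 0, 1.5, 0], [1, 0, 0, 1.5, 0]]])

```text
clock: 6.27
eef_pos: [0.6287, -0.2725, 0.1734]
orientation: [3.106, 0.469, 0.001]
contact_force: [-0.5, -0.3, -1.8]
gripper_width: 0.578
```

Run:
```python
from h import *
pose()
for n in("scene","side"):
    p=camera(n);tips(p,("roll","tail_end"),[.61,-.28],.1)
cv2.imwrite("pics/side4.png",cv2.resize(p["frame"][130:330,180:400],None,fx=2.5,fy=2.5))
```

```text
t 6.27 tcp [ 0.6287 -0.2725  0.1734] yaw 0.3 tilt 0.001 F [-0.5 -0.3 -1.8] w 0.578
10 roll [([0.628, -0.2708, 0.0797], 0.61)]
10 tail_end [([0.6229, -0.2735, 0.1919], 0.96)]
11 roll [([0.6278, -0.2747, 0.0873], 0.73)]
11 tail_end [([0.6276, -0.2667, 0.1905], 0.66)]
```

View pics/side4.png

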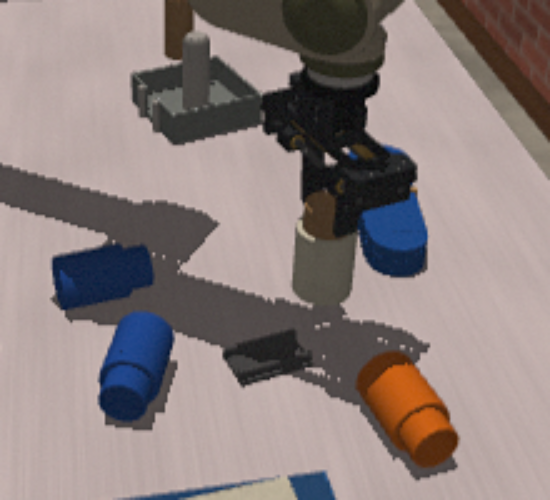

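The roll now hangs upright by its tail at about (325,250) in the crop. I'll carry it to open bench.

Call:
arm_command(moves=[[[1, -0.1, 0.4, 0.5, 0], [1, -0.2, 0.8, 0.5, 0], [1, -0.3, 1.3, 0.5, 0], [1, -0.5, 1.8, 0, 0], [1, -0.6, 2, 0, 0], [1, -0.6, 2, 0, 0], [1, -0.6, 2, 0, 0], [1, -0.6, 2, 0, 0], [1, -0.6, 2, 0, 0], [1, -0.6, 2, 0, 0]]])

```text
clock: 7.4
eef_pos: [0.581, -0.1075, 0.1874]
orientation: [3.106, 0.47, 0.001]
contact_force: [0.4, 0.0, -0.9]
gripper_width: 0.573
```

Call:
arm_command(moves=[[[1, -0.6, 2, 0, 0], [1, -0.6, 2, 0, 0], [1, -0.6, 2, 0, 0], [1, -0.6, 2, -1, 0], [1, -0.5, 1.8, -1.5, 0], [1, -0.4, 1.4, -1.5, 0], [1, -0.2, 0.8, -1.5, 0], [1, 0, 0.4, -1, 0], [1, 0, 0, -1, 0], [1, 0, 0, 0, 0]]])

```text
clock: 8.23
eef_pos: [0.5461, 0.0147, 0.1105]
orientation: [-3.106, -0.47, 0.003]
contact_force: [-1.1, -0.3, -2.3]
gripper_width: 0.576
```

Run:
```python
from h import *
s=pose()
for n in("scene","side"):
    p=camera(n);tips(p,("roll","tail_end"),s["eef_pos"][:2],.1)
```

```text
t 8.23 tcp [0.5461 0.0147 0.1105] yaw 0.3 tilt 0.002 F [-1.1 -0.3 -2.3] w 0.576
12 roll [([0.5479, 0.0158, 0.0183], 0.89)]
12 tail_end [([0.5398, 0.0176, 0.1287], 0.55)]
13 roll [([0.5468, 0.0102, 0.0246], 0.93)]
13 tail_end [([0.5444, 0.0209, 0.1278], 0.93)]
```

Call:
arm_command(moves=[[[1, 0, 0, -0.5, 0], [1, 0, 0, -0.4, 0], [1, 0, 0, -0.3, 0], [1, 0, 0, -0.2, 0], [1, 0, 0, -0.2, 0], [1, 0, 0, -0.2, 0], [1, 0, 0, -0.1, 0], [1, 0, 0, -0.1, 0], [1, 0, 0, -0.1, 0], [1, 0, 0, 0, 0]]])

```text
clock: 9.37
eef_pos: [0.5468, 0.0144, 0.0906]
orientation: [-3.106, -0.469, 0.0]
contact_force: [0.5, 0.1, -1.3]
gripper_width: 0.577
```

Run:
```python
from h import *
s=pose()
for n in("scene","side"):
    p=camera(n);tips(p,("roll","tail_end"),s["eef_pos"][:2],.1)
```

```text
t 9.37 tcp [0.5468 0.0144 0.0906] yaw 0.3 tilt 0.0 F [ 0.5  0.1 -1.3] w 0.577
14 roll [([0.546, 0.0153, -0.0029], 0.67)]
14 tail_end [([0.5424, 0.0166, 0.1071], 0.59)]
15 roll [([0.5461, 0.0095, 0.0036], 0.81)]
15 tail_end [([0.5457, 0.0201, 0.1083], 0.97)]
```

Call:
arm_command(moves=[[[1, 0, 0, -0.1, 0], [1, 0, 0, -0.1, 0], [1, 0, 0, -0.1, 0], [1, 0, 0, 0, 0], [1, 0, 0, 0, 0], [1, 0, 0, 0, 0], [1, 0, 0, 0, 0], [1, 0, 0, 0, 0], [1, 0, 0, 0, 0], [1, 0, 0, 0, 0]]])

```text
clock: 10.5
eef_pos: [0.5475, 0.014, 0.0885]
orientation: [3.105, 0.469, 0.003]
contact_force: [0.7, -2.3, 5.6]
gripper_width: 0.575
```

Contact: +5.6 N. Opening, then checking.

Call:
arm_command(moves=[[[0.05, 0, 0, 0, 0], [-0.1, 0, 0, 0, 0], [-0.3, 0, 0, 0, 0], [-0.6, 0, 0, 0, 0], [-1, 0, 0, 0, 0], [-1, 0, 0, 0, 0], [-1, 0, 0, 0, 0], [-1, 0, 0, 0, 0], [-1, 0, 0, 0, 0], [-1, 0, 0, 0, 0]]])

```text
clock: 11.33
eef_pos: [0.5468, 0.0144, 0.0877]
orientation: [-3.106, -0.469, 0.0]
contact_force: [0.5, -0.8, -0.3]
gripper_width: 0.999
```

Run:
```python
from h import *
s=pose()
for n in("scene","side"):
    p=camera(n);tips(p,("roll","tail_end"),s["eef_pos"][:2],.1);tips(p,("spindle_foot","spindle_top","dispenser"),[.56,.284])
cv2.imwrite("pics/side5.png",cv2.resize(p["frame"][80:280,180:400],None,fx=2.5,fy=2.5))
```

```text
t 11.33 tcp [0.5468 0.0144 0.0877] yaw 0.3 tilt 0.0 F [ 0.5 -0.8 -0.3] w 0.999
16 roll []
16 tail_end [([0.5431, 0.0183, 0.1077], 0.76)]
16 spindle_foot [([0.5589, 0.2838, 0.0127], 0.59)]
16 spindle_top [([0.5639, 0.2777, 0.1296], 0.62)]
16 dispenser [([0.5598, 0.2857, 0.0006], 0.69)]
17 roll [([0.5509, 0.0108, 0.0024], 0.67)]
17 tail_end [([0.5428, 0.0198, 0.1063], 0.8)]
17 spindle_foot [([0.5589, 0.2789, 0.0097], 0.82)]
17 spindle_top []
17 dispenser [([0.5594, 0.2831, -0.0011], 0.67)]
```

View pics/side5.png

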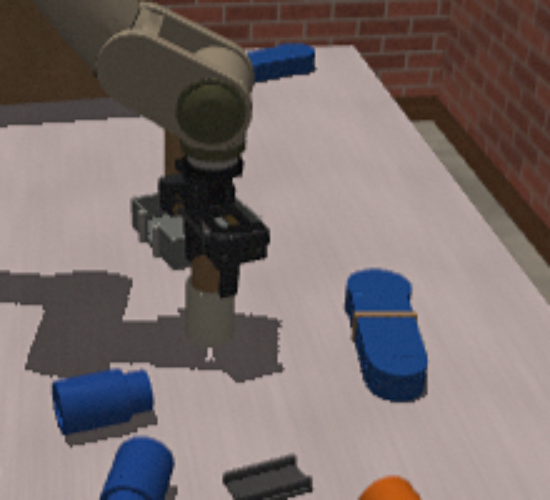

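The roll stands upright on its own at about (210,300) in the crop, with the fingers clear of it. Next I regrip the tail, slightly deeper and firmer.

Call:
arm_command(moves=[[[-1, 0, 0.1, -0.3, 0], [-0.2, 0, 0, 0, 0], [0.2, 0, 0, 0, 0], [1, 0, 0, 0, 0], [1, 0, 0, 0, 0], [1, 0, 0, 0, 0], [1, 0, 0, 0, 0], [1, 0, 0, 0, 0], [1, 0, 0, 0, 0], [1, 0, 0, 0, 0]]], squeeze=12)

```text
clock: 12.77
eef_pos: [0.5469, 0.0153, 0.0848]
orientation: [3.106, 0.469, 0.0]
contact_force: [-0.3, -1.7, 0.1]
gripper_width: 0.57
```

Call:
arm_command(moves=[[[1, 0, 0, 0.5, 0], [1, 0, 0, 1, 0], [1, 0, 0, 2, 0], [1, 0, 0, 2, 0], [1, 0, 0, 2, 0], [1, 0, 0.5, 2, 0], [1, 0, 1, 2, 0], [1, 0.1, 1.5, 2, 0], [1, 0.1, 2, 1, 0], [1, 0.1, 2, 0.7, 0]]])

```text
clock: 13.6
eef_pos: [0.5499, 0.0861, 0.2392]
orientation: [3.106, 0.468, 0.004]
contact_force: [0.2, -0.9, -1.3]
gripper_width: 0.568
```

Call:
arm_command(moves=[[[1, 0.1, 2.2, 0, 0], [1, 0.1, 2.5, 0, 0], [1, 0.1, 2.5, 0, 0], [1, 0.1, 2.5, 0, 0], [1, 0.1, 2.5, 0, 0], [1, 0.1, 2.5, 0, 0], [1, 0.1, 2.2, 0, 0], [1, 0, 1.8, 0, 0], [1, 0, 0, 0, 0], [1, 0, 0, 0, 0]]])

```text
clock: 14.43
eef_pos: [0.5564, 0.2729, 0.2371]
orientation: [3.106, 0.472, -0.0]
contact_force: [1.5, 0.2, -0.6]
gripper_width: 0.576
```

Run:
```python
from h import *
s=pose()
for n in("scene","side"):
    p=camera(n);tips(p,("roll","tail_end"),s["eef_pos"][:2],.1);tips(p,("spindle_foot","spindle_top","dispenser"),[.56,.284])
    if n=="scene":cv2.imwrite("pics/scene6.png",cv2.resize(p["frame"][80:240,270:410],None,fx=3.5,fy=3.5))
cv2.imwrite("pics/side6.png",cv2.resize(p["frame"][60:220,190:330],None,fx=3.5,fy=3.5))
a=np.vstack([cv2.imread("pics/scene6.png"),]);b=cv2.imread("pics/side6.png")
cv2.imwrite("pics/both6.png",cv2.resize(np.hstack([a,b]),None,fx=.8,fy=.8))
```

```text
t 14.43 tcp [0.5564 0.2729 0.2371] yaw 0.301 tilt 0.0 F [ 1.5  0.2 -0.6] w 0.576
18 roll [([0.5555, 0.2735, 0.1439], 0.63)]
18 tail_end [([0.5504, 0.274, 0.2621], 0.68)]
18 spindle_foot [([0.5603, 0.2829, 0.0132], 0.89)]
18 spindle_top [([0.5581, 0.2818, 0.1326], 0.78)]
18 dispenser [([0.5608, 0.2834, 0.0017], 0.66)]
19 roll [([0.5608, 0.2691, 0.1559], 0.76)]
19 tail_end [([0.5548, 0.2759, 0.258], 0.84), ([0.5594, 0.2833, -0.0012], 0.66)]
19 spindle_foot [([0.5589, 0.2809, 0.0069], 0.6)]
19 spindle_top [([0.5617, 0.2822, 0.1312], 0.65)]
19 dispenser [([0.5618, 0.2837, -0.0], 0.82), ([0.558, 0.2668, 0.1524], 0.42)]
```

View pics/both6.png

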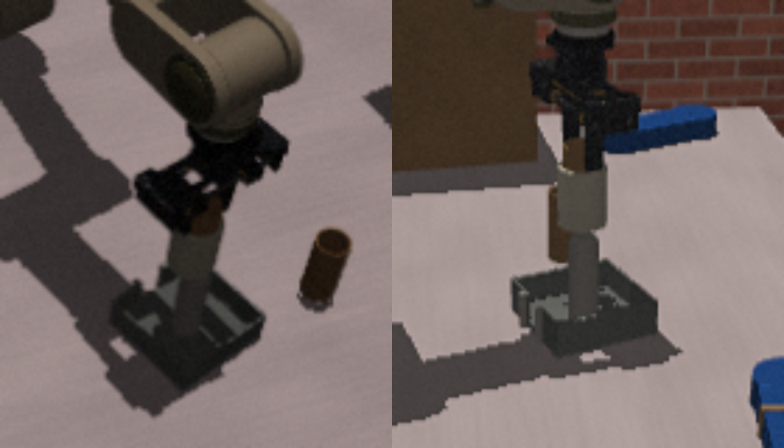

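Left (scene): the roll hangs at about (195,245), just up-left of the spindle. Right (side): the roll is at (582,195), over the spindle at (583,275). The offset to go is about +4 mm in x and +10 mm in y. I'll shift and then lower gently onto the taper.

Call:
arm_command(moves=[[[1, 0.2, 0.4, 0, 0], [1, 0.2, 0.4, 0, 0], [1, 0, 0.2, 0, 0], [1, 0, 0, -0.6, 0], [1, 0, 0, -0.6, 0], [1, 0, 0, -0.3, 0], [1, 0, 0, 0, 0], [1, 0, 0, 0, 0], [1, 0, 0, 0, 0], [1, 0, 0, 0, 0]]])

```text
clock: 15.87
eef_pos: [0.5609, 0.2824, 0.2221]
orientation: [-3.106, -0.469, -0.001]
contact_force: [0.9, -0.9, -1.1]
gripper_width: 0.574
```

Run:
```python
from h import *
s=pose()
for n in("scene","side"):
    p=camera(n)
    for q in range(1):
        tips(p,("roll","tail_end"),s["eef_pos"][:2],.04);tips(p,("spindle_foot","spindle_top","dispenser"),[.56,.284],.04)
    f=p["frame"];c=f[80:240,270:410] if n=="scene" else f[60:220,190:330]
    cv2.imwrite(f"pics/{n}7.png",cv2.resize(c,None,fx=2.8,fy=2.8,interpolation=cv2.INTER_CUBIC))
cv2.imwrite("pics/both7.png",np.hstack([cv2.imread("pics/scene7.png"),cv2.imread("pics/side7.png")]))
```

```text
t 15.87 tcp [0.5609 0.2824 0.2221] yaw 0.3 tilt 0.001 F [ 0.9 -0.9 -1.1] w 0.574
20 roll [([0.5609, 0.2813, 0.135], 0.86)]
20 tail_end [([0.5548, 0.2817, 0.2425], 0.71)]
20 spindle_foot [([0.5597, 0.2833, 0.014], 0.81)]
20 spindle_top [([0.5636, 0.2808, 0.1308], 0.81)]
20 dispenser [([0.56, 0.2826, -0.0003], 0.64)]
21 roll [([0.5628, 0.2791, 0.137], 0.77)]
21 tail_end [([0.5579, 0.2882, 0.2443], 0.61), ([0.5607, 0.2826, 0.1333], 0.24)]
21 spindle_foot [([0.5601, 0.2829, 0.0079], 0.72)]
21 spindle_top [([0.5608, 0.2832, 0.131], 0.72), ([0.5581, 0.2843, 0.0119], 0.47)]
21 dispenser [([0.5595, 0.2828, -0.0015], 0.77)]
```

View pics/both7.png

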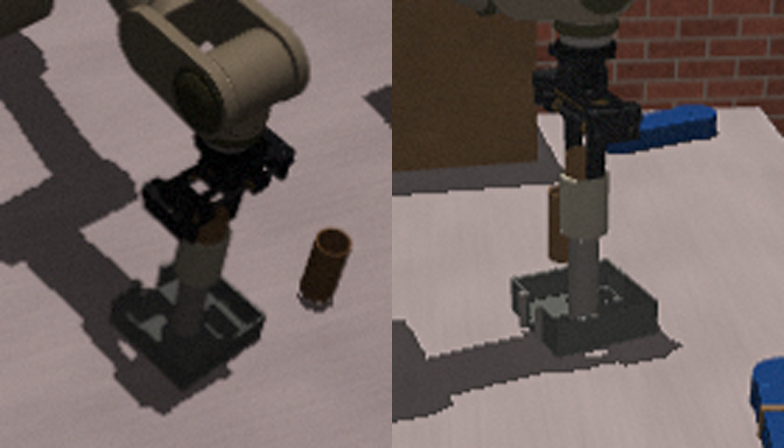

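The roll sits over the spindle in both views, at (203,260) and (583,205). I'll lower it over the taper, watching the force.

Call:
arm_command(moves=[[[1, 0, 0, -0.3, 0], [1, 0, 0, -0.3, 0], [1, 0, 0, -0.2, 0], [1, 0, 0, -0.2, 0], [1, 0, 0, -0.2, 0], [1, 0, 0, -0.2, 0], [1, 0, 0, -0.2, 0], [1, 0, 0, 0, 0], [1, 0, 0, 0, 0], [1, 0, 0, 0, 0]]])

```text
clock: 17.3
eef_pos: [0.5608, 0.2824, 0.2059]
orientation: [-3.106, -0.469, -0.0]
contact_force: [0.2, -0.4, -2.2]
gripper_width: 0.572
```

Call:
arm_command(moves=[[[1, 0, 0, -0.2, 0], [1, 0, 0, -0.2, 0], [1, 0, 0, -0.2, 0], [1, 0, 0, -0.2, 0], [1, 0, 0, -0.2, 0], [1, 0, 0, -0.2, 0], [1, 0, 0, -0.2, 0], [1, 0, 0, -0.2, 0], [1, 0, 0, 0, 0], [1, 0, 0, 0, 0]]])

```text
clock: 18.13
eef_pos: [0.5608, 0.2824, 0.1896]
orientation: [3.106, 0.469, -0.0]
contact_force: [0.5, -0.5, -1.7]
gripper_width: 0.571
```

Call:
arm_command(moves=[[[1, 0, 0, -0.4, 0], [1, 0, 0, -0.4, 0], [1, 0, 0, -0.4, 0], [1, 0, 0, -0.4, 0], [1, 0, 0, -0.4, 0], [1, 0, 0, -0.4, 0], [1, 0, 0, -0.4, 0], [1, 0, 0, -0.4, 0], [1, 0, 0, -0.4, 0], [1, 0, 0, 0, 0]]])

```text
clock: 18.97
eef_pos: [0.5605, 0.2823, 0.1528]
orientation: [3.106, 0.469, -0.002]
contact_force: [-0.0, -0.3, -1.1]
gripper_width: 0.572
```

Call:
arm_command(moves=[[[1, 0, 0, -0.6, 0], [1, 0, 0, -0.6, 0], [1, 0, 0, -0.6, 0], [1, 0, 0, -0.6, 0], [1, 0, 0, -0.6, 0], [1, 0, 0, -0.6, 0], [1, 0, 0, -0.6, 0], [1, 0, 0, -0.4, 0], [1, 0, 0, -0.4, 0], [1, 0, 0, 0, 0]]])

```text
clock: 19.8
eef_pos: [0.5605, 0.2823, 0.1028]
orientation: [3.106, 0.469, -0.002]
contact_force: [-0.6, 0.8, -1.4]
gripper_width: 0.57
```

Call:
arm_command(moves=[[[1, 0, 0, -0.2, 0], [1, 0, 0, -0.2, 0], [1, 0, 0, -0.1, 0], [1, 0, 0, -0.1, 0], [1, 0, 0, 0, 0], [1, 0, 0, 0, 0], [1, 0, 0, 0, 0], [1, 0, 0, 0, 0], [1, 0, 0, 0, 0], [1, 0, 0, 0, 0]]])

```text
clock: 20.63
eef_pos: [0.5608, 0.2824, 0.0978]
orientation: [-3.106, -0.469, -0.0]
contact_force: [0.7, -0.7, -1.4]
gripper_width: 0.573
```

Call:
arm_command(moves=[[[1, 0, 0, -0.1, 0], [1, 0, 0, -0.1, 0], [1, 0, 0, -0.1, 0], [1, 0, 0, -0.05, 0], [1, 0, 0, 0, 0], [1, 0, 0, 0, 0], [1, 0, 0, 0, 0], [1, 0, 0, 0, 0], [1, 0, 0, 0, 0], [1, 0, 0, 0, 0]]], squeeze=6)

```text
clock: 21.47
eef_pos: [0.561, 0.2824, 0.0946]
orientation: [3.106, 0.469, 0.001]
contact_force: [0.7, -2.1, 5.1]
gripper_width: 0.575
```

The roll is on the tray floor (+5 N at the expected height). Releasing, then raising straight up.

Call:
arm_command(moves=[[[0.05, 0, 0, 0, 0], [-0.1, 0, 0, 0, 0], [-0.3, 0, 0, 0, 0], [-0.6, 0, 0, 0, 0], [-1, 0, 0, 0, 0], [-1, 0, 0, 0, 0], [-1, 0, 0, 0, 0], [-1, 0, 0, 0, 0], [-1, 0, 0, 0, 0], [-1, 0, 0, 0, 0]]])

```text
clock: 22.3
eef_pos: [0.5608, 0.2824, 0.0942]
orientation: [3.106, 0.469, -0.0]
contact_force: [-0.9, -0.7, -0.5]
gripper_width: 0.995
```

Call:
arm_command(moves=[[[-1, 0, 0, 0.5, 0], [-1, 0, 0, 1, 0], [-1, 0, 0, 1.5, 0], [-1, 0, 0, 2, 0], [-1, 0, 0, 2, 0], [-1, 0, 0, 2, 0], [-1, 0, 0, 2, 0], [-1, -1, -2, 2, 0], [-1, -1, -2, 1, 0], [-1, -1, -2, 0, 0]]])

```text
clock: 23.13
eef_pos: [0.5311, 0.2221, 0.2378]
orientation: [-3.106, -0.47, -0.009]
contact_force: [-0.8, 0.2, 0.4]
gripper_width: 1.004
```

Call:
arm_command(moves=[[[-1, -2, -3, 0, 0], [-1, -2, -3, 0, 0], [-1, -2, -3, 0, 0], [-1, -1, -2, 0, 0], [-1, 0, 0, 0, 0], [-1, 0, 0, 0, 0], [-1, 0, 0, 0, 0], [-1, 0, 0, 0, 0], [-1, 0, 0, 0, 0], [-1, 0, 0, 0, 0]]])

```text
clock: 23.97
eef_pos: [0.461, 0.113, 0.2341]
orientation: [-3.106, -0.471, 0.0]
contact_force: [-0.1, 0.2, -0.4]
gripper_width: 0.998
```

Run:
```python
from h import *
s=pose()
for n in("scene","side"):
    p=camera(n)
    tips(p,("roll","tail_end","spindle_foot","spindle_top"),[.56,.284],.05);tips(p,("old_core",),[.56,.49]);tips(p,("soles",),[.775,-.025]);tips(p,("binder",),[.48,-.568])
    f=p["frame"];c=f[80:240,270:410] if n=="scene" else f[60:220,190:330]
    cv2.imwrite(f"pics/{n}8.png",cv2.resize(c,None,fx=2.8,fy=2.8,interpolation=cv2.INTER_CUBIC))
cv2.imwrite("pics/both8.png",np.hstack([cv2.imread("pics/scene8.png"),cv2.imread("pics/side8.png")]))
```

```text
t 23.97 tcp [0.461  0.113  0.2341] yaw 0.301 tilt 0.0 F [-0.1  0.2 -0.4] w 0.998
22 roll [([0.5602, 0.2848, 0.0088], 0.72)]
22 tail_end [([0.5555, 0.282, 0.1178], 0.62)]
22 spindle_foot [([0.5591, 0.2816, 0.0141], 0.93)]
22 spindle_top [([0.5599, 0.2824, 0.1333], 0.96)]
22 old_core []
22 soles [([0.7701, -0.023, 0.0033], 0.93)]
22 binder [([0.4816, -0.5699, -0.0031], 0.68)]
23 roll [([0.5622, 0.2789, 0.0124], 0.75)]
23 tail_end [([0.5615, 0.2823, 0.1329], 0.73), ([0.5585, 0.2864, 0.1154], 0.56)]
23 spindle_foot [([0.5567, 0.2818, 0.0102], 0.64)]
23 spindle_top [([0.562, 0.283, 0.1329], 0.73)]
23 old_core [([0.5556, 0.4883, 0.0007], 0.6)]
23 soles [([0.7738, -0.0238, 0.0012], 0.82)]
23 binder [([0.4815, -0.5686, -0.0006], 0.84)]
```

View pics/both8.png

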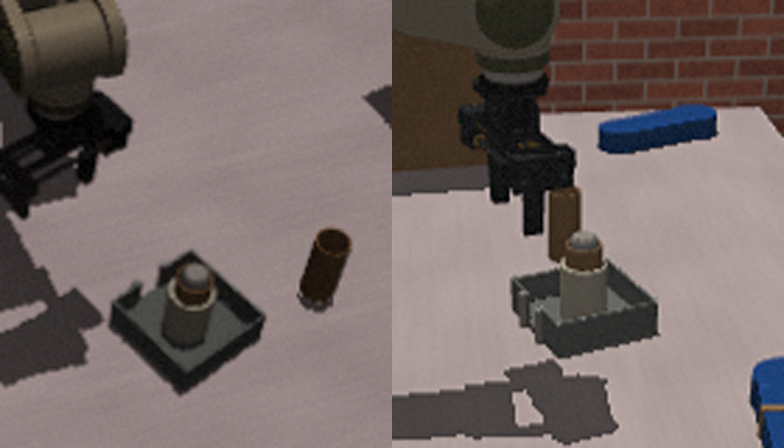

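The roll sits on the spindle in both views, at (190,305) and (583,275). The spindle tip shows above the tail and the fingers are clear, so I'm handing in.

```bash
python3 -c "
from bench import sign_off
print(sign_off())"
```

```text
the job is handed in; nothing more can be done
None
```

The new roll is on the dispenser's spindle, tail up and down on the tray floor, and I handed the job in at about 24 s of the 64 s allowed. Sign-off gives no verdict, so the result below rests on my own checks.

**What I did:**
- I gripped the tail lightly at 4 N and lifted, so the roll swung upright in the pads.
- I stood it on open bench at about (0.547, 0.014), released it fully, and saw it standing on its own.
- I regripped the tail at 12 N, carried it over the spindle and lowered it in small steps. There was no contact force on the way down.
- It met the tray floor with +5 N at the expected height (TCP 0.0946 m). I then opened the fingers and backed the arm away.

**Last checks:**
- **Roll position:** the paper end was found at (0.560, 0.285, 0.009) and (0.562, 0.279, 0.012), against a spindle foot at about (0.560, 0.283, 0.010). That agrees within the 4 mm accuracy of the detector.
- **Bystanders:** the soles and binder are within a few millimetres of where they started. The old core still stands, but only the side camera's detector found it in the last check; the scene camera's missed it, though it is visible standing in that picture.
- **Disagreement:** the detector put the tail end up to 8 mm to one side of the paper end. It showed a similar offset when the roll stood on the bench, so I took it as detector bias, not tilt. I made no separate measurement of tilt.

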